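# Free the jammed tile-case tray

### The arm

A 7-joint arm with a two-finger parallel gripper is mounted at the origin on the work surface. World frame = base frame: x ahead of the robot, y to its left, z up, the work surface at z = 0. Lengths are in m, angles in degrees, forces in N, time in s.
With the tool pointing down it reaches from about 0.425 to 0.825 m from the base axis. Payload 3.6 kg.
Tool frame: the origin (TCP) lies at the very end of the fingers, on their centre line; the grasp point (between the pads) lies 19 mm behind it; z points along the fingers, y is the line along which they close (so a half turn about z gives the same grasp; the last joint's range is limited). The gripper opens to 93 mm and grips with 3 to 60 N. Pads are 15 mm wide; open, the fingers measure 128 mm over their backs; the gripper's body (75 mm by 188 mm) begins 65 mm behind the grasp point.
Start: joints at [66.32, 35.231, -0.722, 81.555, 0.464, 63.22, -2.315], TCP at [0.245, -0.602, 0.219] pointing down, gripper open.
Joint ranges: [-178.69, 178.69], [-17.37, 117.87], [-77.05, 75.6], [15.02, 138.74], [-78.02, 258.01], [0.78, 113.62], [-162.83, 162.83]. Speed limits (degrees/s): [159.86, 159.86, 180, 180, 180, 180, 180].

### API

Orientations are given as [roll, pitch, yaw] about the fixed x, y, z axes, in that order (R = Rz(yaw) Ry(pitch) Rx(roll)).
In Python, from rig import * gives the robot as it stands.
- The arm moves only by the tool servo_tool, never from a script. Its argument "deltas" is a list of rows, each an object of numbers: "hand": the finger opening in cm, from 0 to 9.3; "tx", "ty", "tz": the shift along the tool's x, y, z in cm; "rx", "ry", "rz": the turn, a rotation vector about the tool's x, y, z in degrees. In form: [{"hand": .., "tx": .., "ty": .., "tz": .., "rx": .., "ry": .., "rz": ..}, ...]. A call has 1 to 10 rows; each row shifts and turns the commanded pose from where the row before left it, along the tool's axes as they then stand; what a row does not reach is not made up. A row lasts 1/8 s, in which the tool goes at most 62.5 mm and 10.7 degrees, less where a joint would pass 70% of its speed; a pose out of reach is approached as far as the arm can. A call is refused whole if a number of a shift passes 6.25 or a number of a turn 10.7, either way. A call with a gripper value outside its range is refused whole. The fingers move at their own pace and stop on an object; the grip force is fixed at half the most. Time passes only in rows, so rows that do not move let the fingers close. It gives the time, the measured TCP pose, the force, the opening and the grip force at its end, in the units of the state.
- sense(): the state, without advancing time (a new reading comes with each control period).
- read_camera(name): name is "scene" or "top" or "wrist"; returns a dict with "color" (480x640x3 uint8, red, green, blue), "K" (3x3 intrinsics, pixels), "rvec" (rotation vector, rad) and "tvec" (3), from world to camera coordinates, as OpenCV has them; the wrist camera has in their place "tool_from_camera" (4x4, takes a point from camera to tool coordinates, whose origin is the TCP and whose axes are the flange's). Camera axes: x right, y down, z forward; pixel columns grow to the right and rows downward; lengths in m; the calibration is good to about 2 mm. A picture is of the moment at which its call begins: read the wrist's pose just before it. There is no depth.
- close_job(): hands the job in; it is judged then, once.
The state is a dict: "t": time; "q": joint angles; "dq": joint speeds; "joint_efforts": joint torques, N m; "tcp_pos": TCP position; "tool_rot": TCP orientation; "contact_force": force on the tool from outside, world axes, zero at the start; "ft_torque": the same for the moment, N m; "opening": finger opening in m; "grasp_force": force on a finger pad.
Only numpy, scipy, OpenCV 4.12 (cv2) and the standard library are available. Lean on these libraries where they do the work, as an engineer would, in place of code of your own. Each camera call takes 0.05 s, during which the arm holds its last target. There are 200 camera calls.

### The job

The long rosewood tray has slipped crooked in the black tile case, its corners caught under the lid rails. Take it by its handle, turn it in line with the case while it is still down inside so that its corners come free, lift it out and set it down, not drop it, on the middle of the oblong cork mat, lying lengthwise along the mat. Leave the case standing where it is, and leave the shorter tray that stands on the sideboard alone.

Things in the scene. Friction and masses are not known exactly. Their poses are not given: they have to be found in the camera images.
- tray: Jammed rosewood tray, 150 long (x) x 60 wide (y), rim 12 high. Level handle bar over its middle along x: 84 long, 12 thick, 18 high, centre 66 above the underside, on end posts (64 clear between). 0.17-0.35 kg. Origin: centre of underside, z up. Starts flat in the case, 24-32 deg counter-clockwise (from above) from the case's x, two corners under the rails. Sizes in mm.
- case: Loose 3 kg black lacquer case, brass corner guards, 226 (x) x 156 (y) x 62 mm high; inside 210 x 140. A bed of green-backed tiles, top 34 mm above the underside, carries the tray. A rail along each long wall overhangs the inside by 22 mm, at 56 to 62 mm height (10 mm above the tray's rim), leaving a mouth 96 mm wide. Origin: centre of underside, x along its length, z up.
- mat: Oblong cork mat fixed on the sideboard, 200 mm long (x) by 110 mm wide (y), 4 mm thick. Origin: centre of the underside; x along its length, z up.
- spare: Bystander: shorter rosewood tray of like shape, 105 (x) x 60 (y) mm, handle top at 54 mm, standing on the sideboard beyond case and mat. Origin: centre of underside. A white mug (85 mm high) and a stack of green chips (33 mm) stand either side of it.
Not all that is in view belongs to the job. What is shaped like the tray but blue or orange is not meant. Several things have the shape of the mat; the one meant has the colours described above.

How it is judged:
By the outcome, as a careful person would: the job done as asked, in the order asked, and still so for the second after the job is handed in, with the robot touching nothing.
It also fails if it takes over 35 s, if anything falls off the work surface, if the arm or the gripper's body presses on something with over 40 N, if the wrist force passes 120 N, or if a joint passes its speed limit or range.

## Working session

There is one attempt and no reset: what is moved stays moved. The work goes in short steps, Python scripts to look and compute and a tool call to move; the robot and the scene stay as the last step left them, time stands still between calls to the robot, and variables do not carry over. Pictures are saved under pics/ and viewed, at most 10 in all, crops included, and the job is handed in when it is done.

Besides the shell and the picture viewer there is one more tool, called after ">>>" by a JSON object that holds its "name" and its "arguments". servo_tool: Moves the arm, as the interface text tells. Its arguments: {"type":"object","properties":{"deltas":{"type":"array"}},"required":["deltas"]}

```bash
mkdir -p pics
cat > h.py <<'E'
from rig import *
import numpy as np, cv2
def snap(n,f):
    c=read_camera(n); cv2.imwrite(f,c["color"][:,:,::-1]); np.save(f+".npy",c,allow_pickle=True); return c
def load(f): return np.load(f+".npy",allow_pickle=True).item()
def ray(c,uv,z):
    R=cv2.Rodrigues(np.array(c["rvec"],float))[0]; t=np.array(c["tvec"],float).ravel()
    o=-R.T@t; d=(np.linalg.inv(c["K"])@np.c_[np.atleast_2d(uv),np.ones(len(np.atleast_2d(uv)))].T).T@R
    return o+d*((z-o[2])/d[:,2])[:,None]
E
python3 - <<'E'
from h import *
s=sense();print(s)
for n in("top","scene"):
    c=snap(n,f"pics/{n}0.png")
    R=cv2.Rodrigues(np.array(c["rvec"],float))[0];print(n,-R.T@np.array(c["tvec"]).ravel())
E
```

```text
{'t': 0.0, 'q': array([66.31972408, 35.29004909, -0.72478688, 81.63851426,  0.46635311,
       63.22041537, -2.3157772 ]), 'dq': array([-0.03300879,  0.20649124,  0.03213272,  0.09251525, -0.05568833,
        0.0613765 ,  0.00946181]), 'joint_efforts': array([-1.95602652e-04, -4.58941483e+01,  2.08972441e-01, -1.65746588e+01,
       -6.10699458e-02,  2.05628655e-02,  2.44769881e-04]), 'tcp_pos': array([ 0.24491774, -0.60125021,  0.21748829]), 'tool_rot': array([-1.79853961e+02,  2.98714082e-03,  2.21672994e+01]), 'contact_force': array([-0.90913423, -0.49201422,  0.0701541 ]), 'ft_torque': array([-0.05821872, -0.00107283,  0.01385419]), 'grasp_force': 0.0, 'opening': 0.0930665596797581}
top [ 0.51850971 -0.02188276  1.42518369]
scene [1.31640649 0.37362166 0.98718974]
```

View pics/top0.png

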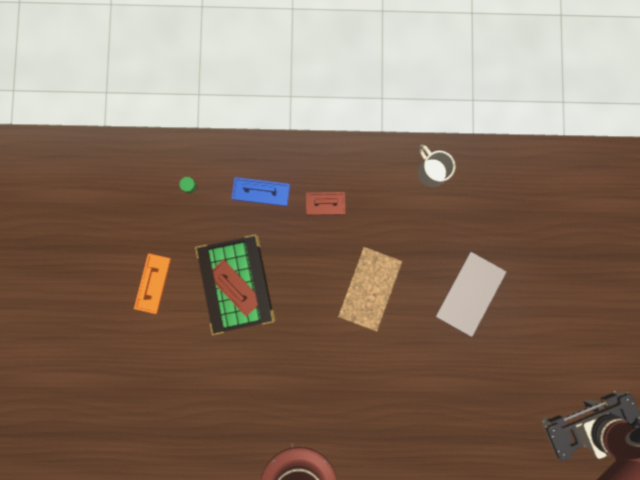

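View pics/scene0.png

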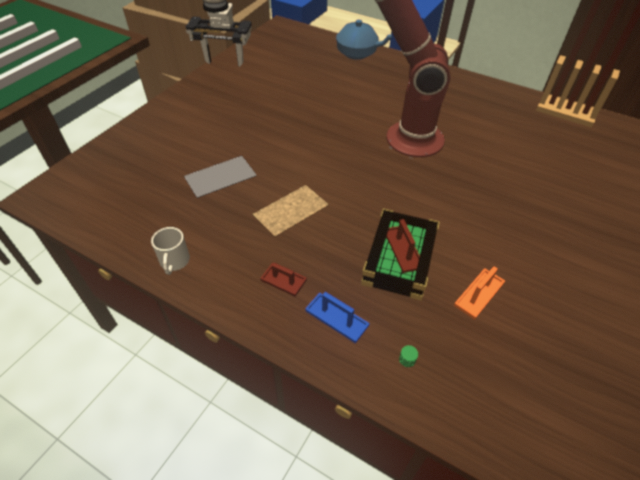

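The top view shows these tray candidates: rosewood in the case (235,287), the short spare (326,203), blue (261,191) and orange (152,283). The mat candidates are cork (370,289) and grey (471,293). I choose the tray in the case and the cork mat.

```bash
cat > m.py <<'E'
from h import *
c=load("pics/top0.png"); im=c["color"]; hsv=cv2.cvtColor(im,cv2.COLOR_RGB2HSV)
def rect(mask,z,name):
    cs,_=cv2.findContours(mask,cv2.RETR_EXTERNAL,cv2.CHAIN_APPROX_NONE)
    k=cv2.convexHull(max(cs,key=cv2.contourArea)).reshape(-1,2)
    P=ray(c,k,z)[:,:2]
    (x,y),(w,h),a=cv2.minAreaRect((P*1000).astype(np.float32))
    if w<h: w,h,a=h,w,a+90
    print(name,"c",round(x),round(y),"size",round(w),round(h),"ang",round((a+90)%180-90,1))
def roi(m,x0,x1,y0,y1):
    o=np.zeros_like(m);o[y0:y1,x0:x1]=m[y0:y1,x0:x1];return o
H,S,V=[hsv[...,i].astype(int) for i in range(3)]
cork=((H>8)&(H<25)&(V>130)).astype(np.uint8)*255
rect(roi(cork,325,415,235,340),.004,"mat")
red=(((H<7)|(H>172))&(S>130)&(V>60)).astype(np.uint8)*255
rect(roi(red,205,265,250,325),.044,"tray")
rect(roi(red,300,350,185,220),.010,"spare")
print(ray(c,[[197,246],[258,236],[273,322],[212,334]],.062)[:,:2].round(3), ray(c,[[197,246],[258,236],[273,322],[212,334]],.062)[:,:2].mean(0))
green=((H>45)&(H<80)&(S>120)&(V>60)).astype(np.uint8)*255
rect(roi(green,200,270,235,330),.034,"tiles")
cv2.imwrite("pics/crop.png",cv2.resize(im[225:345,185:285,::-1],None,fx=5,fy=5,interpolation=cv2.INTER_CUBIC))
E
python3 m.py
```

```text
mat c 516 -183 size 203 114 ang -19.8
tray c 515 173 size 143 52 ang 43.9
spare c 745 -58 size 103 60 ang -88.9
[[0.619 0.271]
 [0.647 0.115]
 [0.428 0.071]
 [0.395 0.225]] [0.52229768 0.17056092]
tiles c 574 191 size 100 93 ang 12.4
```

View pics/crop.png

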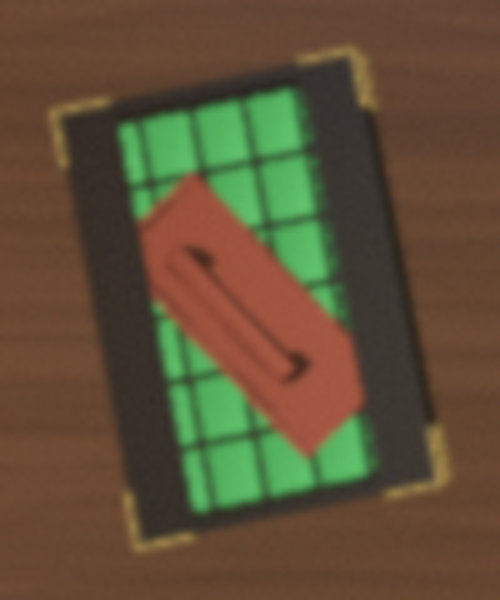

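The crop confirms the tray under both rails at its upper-left (140,230) and lower-right (355,370) corners, with the handle running from (190,255) to (295,370). The case yaw is about 11.5°, the tray's about 41°, and the sizes agree. I move above it next.

>>> {"name": "servo_tool", "arguments": {"deltas": [{"hand":9.3,"rz":-9.4},{"rz":-9.4},{"tx":5.2,"ty":-2.1},{"tx":5.2,"ty":-2.1},{"tx":5.2,"ty":-2.1},{"tx":5.2,"ty":-2.1},{"tx":5.2,"ty":-2.1},{"tx":5.2,"ty":-2.1},{"tx":5.2,"ty":-2.1},{"tx":5.2,"ty":-2.1}]}}

```text
schema error: expected keys hand, tx, ty, tz, rx, ry, rz
```

>>> {"name": "servo_tool", "arguments": {"deltas": [{"tx":4.2,"ty":-3.4},{"tx":4.2,"ty":-3.4},{"tx":4.2,"ty":-3.4},{"tx":4.2,"ty":-3.4},{"tx":4.2,"ty":-3.4},{"tx":4.2,"ty":-3.4},{"tx":4.2,"ty":-3.4},{"tx":0}]}}

```text
schema error: expected keys hand, tx, ty, tz, rx, ry, rz
```

Run:
```python
from h import *
s=sense();print(s["tcp_pos"],s["tool_rot"],s["t"],s["q"])
c=read_camera("wrist");c["s"]=s;np.save("pics/w1.png.npy",c,allow_pickle=True);cv2.imwrite("pics/w1.png",c["color"][:,:,::-1]);print(c["tool_from_camera"])
```

```text
[ 0.24491769 -0.60132954  0.21761497] [-1.79868593e+02  3.14066973e-03  2.21661754e+01] 0.1 [66.3206874  35.28324097 -0.72200331 81.62996322  0.46524981 63.22113791
 -2.31310311]
[[-6.64077210e-04 -9.61807669e-01 -2.73725349e-01  7.48734719e-02]
 [ 9.99998245e-01 -1.11827392e-03  1.50328930e-03 -2.40113338e-05]
 [-1.75197509e-03 -2.73723870e-01  9.61806724e-01 -1.65465318e-01]
 [ 0.00000000e+00  0.00000000e+00  0.00000000e+00  1.00000000e+00]]
```

View pics/w1.png

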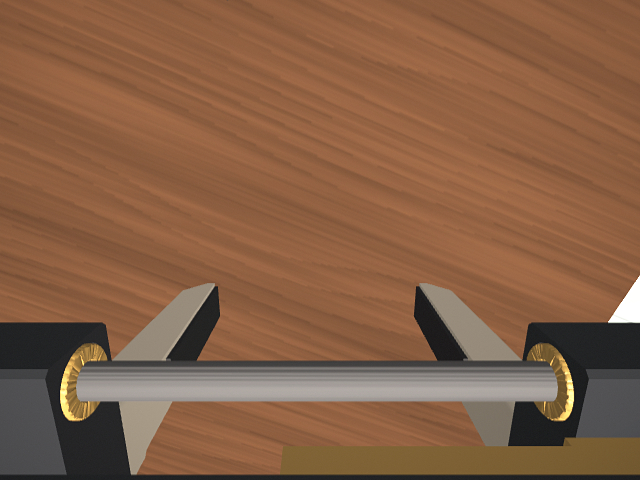

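The moves were refused because every key is needed in each row. The wrist picture shows only bare table, with the fingertips near (215,290) and (420,290). I resend the moves with full rows.

>>> {"name": "servo_tool", "arguments": {"deltas": [{"hand":9.3,"tx":0,"ty":0,"tz":0,"rx":0,"ry":0,"rz":-9.4},{"hand":9.3,"tx":0,"ty":0,"tz":0,"rx":0,"ry":0,"rz":-9.4},{"hand":9.3,"tx":5.2,"ty":-2.1,"tz":0,"rx":0,"ry":0,"rz":0},{"hand":9.3,"tx":5.2,"ty":-2.1,"tz":0,"rx":0,"ry":0,"rz":0},{"hand":9.3,"tx":5.2,"ty":-2.1,"tz":0,"rx":0,"ry":0,"rz":0},{"hand":9.3,"tx":5.2,"ty":-2.1,"tz":0,"rx":0,"ry":0,"rz":0},{"hand":9.3,"tx":5.2,"ty":-2.1,"tz":0,"rx":0,"ry":0,"rz":0},{"hand":9.3,"tx":5.2,"ty":-2.1,"tz":0,"rx":0,"ry":0,"rz":0},{"hand":9.3,"tx":5.2,"ty":-2.1,"tz":0,"rx":0,"ry":0,"rz":0},{"hand":9.3,"tx":5.2,"ty":-2.1,"tz":0,"rx":0,"ry":0,"rz":0}]}}

```text
t: 1.4
tcp_pos: [0.4497, -0.2007, 0.2186]
tool_rot: [180.0, -0.0, 40.9]
contact_force: [0.6, -0.7, 0.4]
opening: 0.0929
grasp_force: 0.0
```

>>> {"name": "servo_tool", "arguments": {"deltas": [{"hand":9.3,"tx":4.2,"ty":-3.4,"tz":0,"rx":0,"ry":0,"rz":0},{"hand":9.3,"tx":4.2,"ty":-3.4,"tz":0,"rx":0,"ry":0,"rz":0},{"hand":9.3,"tx":4.2,"ty":-3.4,"tz":0,"rx":0,"ry":0,"rz":0},{"hand":9.3,"tx":4.2,"ty":-3.4,"tz":0,"rx":0,"ry":0,"rz":0},{"hand":9.3,"tx":4.2,"ty":-3.4,"tz":0,"rx":0,"ry":0,"rz":0},{"hand":9.3,"tx":4.2,"ty":-3.4,"tz":0,"rx":0,"ry":0,"rz":0},{"hand":9.3,"tx":4.2,"ty":-3.4,"tz":0,"rx":0,"ry":0,"rz":0},{"hand":9.3,"tx":0,"ty":0,"tz":0,"rx":0,"ry":0,"rz":0},{"hand":9.3,"tx":0,"ty":0,"tz":0,"rx":0,"ry":0,"rz":0}]}}

```text
t: 2.52
tcp_pos: [0.5149, 0.1691, 0.2182]
tool_rot: [180.0, 0.1, 40.9]
contact_force: [0.1, 0.2, -0.4]
opening: 0.0929
grasp_force: 0.0
```

```bash
cat > w.py <<'E'
from h import *
import sys
from scipy.spatial.transform import Rotation as Ro
def wsnap(f):
    s=sense();c=read_camera("wrist")
    T=np.eye(4);T[:3,:3]=Ro.from_euler("xyz",s["tool_rot"],degrees=True).as_matrix();T[:3,3]=s["tcp_pos"]
    M=np.linalg.inv(T@c["tool_from_camera"]);c["rvec"]=cv2.Rodrigues(M[:3,:3])[0];c["tvec"]=M[:3,3]
    c["s"]=s;np.save(f+".npy",c,allow_pickle=True);cv2.imwrite(f,c["color"][:,:,::-1]);print(s["t"],s["tcp_pos"].round(4),s["tool_rot"].round(1),s["q"].round(0));return c
if __name__=="__main__": wsnap(sys.argv[1])
E
python3 w.py pics/w2.png
```

```text
2.525 [0.5149 0.1691 0.2182] [1.80e+02 1.00e-01 4.09e+01] [-11.  26. -14.  99.   8.  55. -77.]
```

View pics/w2.png

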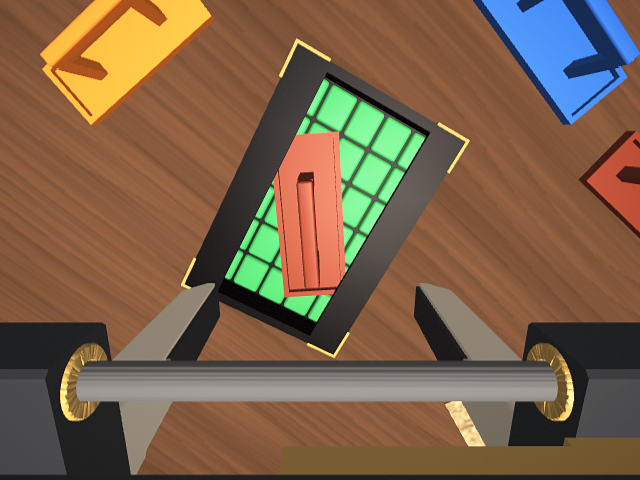

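The wrist view shows the tray in the case. The handle's top strip runs from about (306,178) to (311,289), and the case corners lie at (297,40), (468,140), (336,356) and (183,286).

Run:
```python
from h import *
c=load("pics/w2.png")
C=ray(c,[[297,40],[468,140],[336,356],[183,286]],.062)[:,:2]*1000
print(C.round(),C.mean(0),[np.linalg.norm(C[i]-C[i-1]).round() for i in range(4)])
for a,b in((2,1),(3,0)):
    d=C[b]-C[a];print("case yaw",np.degrees(np.arctan2(d[1],d[0])))
for z in(.109,.091):
  P=ray(c,[[305,181],[311,289]],z)[:,:2]*1000;d=P[1]-P[0]
  print(z,P.round(),P.mean(0),np.linalg.norm(d),np.degrees(np.arctan2(-d[1],-d[0])))
# tray visible edges (rim z .046)
E1=ray(c,[[338,133],[344,275]],.046)[:,:2]*1000;d=E1[0]-E1[1];print("edge",E1.round(),np.degrees(np.arctan2(d[1],d[0])))
im=c["color"][120:310,255:365,::-1]
cv2.imwrite("pics/c2.png",cv2.resize(im,None,fx=3,fy=3))
```

```text
[[614. 275.]
 [649. 121.]
 [429.  69.]
 [392. 223.]] [520.87364515 172.05419532] [np.float64(228.0), np.float64(157.0), np.float64(227.0), np.float64(158.0)]
case yaw 13.27623991257805
case yaw 13.089975711213231
0.109 [[542. 203.]
 [481. 145.]] [511.37470671 174.33734644] 83.67150360979481 43.62677575383147
0.091 [[540. 202.]
 [475. 141.]] [507.43736062 171.42409174] 89.15657187955645 43.62677575383151
edge [[584. 205.]
 [492. 114.]] 44.31481447717469
```

View pics/c2.png

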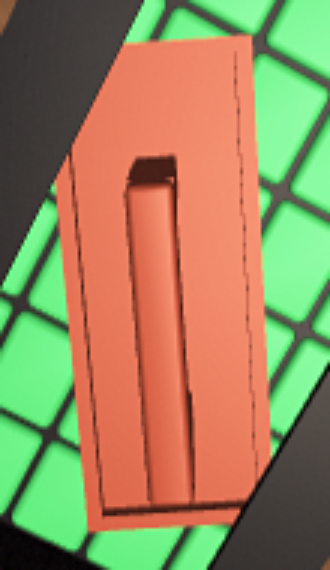

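The bar length checks at 84 mm. Bar centre is (511,174) at yaw 43.8°; the case is centred at (521,172) with yaw about 13°.

>>> {"name": "servo_tool", "arguments": {"deltas": [{"hand":5,"tx":0,"ty":0,"tz":0,"rx":0,"ry":0,"rz":-2.9},{"hand":5,"tx":0.1,"ty":-0.6,"tz":2,"rx":0,"ry":0,"rz":0},{"hand":5,"tx":0,"ty":0,"tz":3,"rx":0,"ry":0,"rz":0},{"hand":5,"tx":0,"ty":0,"tz":3,"rx":0,"ry":0,"rz":0},{"hand":5,"tx":0,"ty":0,"tz":2,"rx":0,"ry":0,"rz":0},{"hand":5,"tx":0,"ty":0,"tz":1.5,"rx":0,"ry":0,"rz":0},{"hand":5,"tx":0,"ty":0,"tz":1.2,"rx":0,"ry":0,"rz":0},{"hand":5,"tx":0,"ty":0,"tz":1,"rx":0,"ry":0,"rz":0},{"hand":5,"tx":0,"ty":0,"tz":0,"rx":0,"ry":0,"rz":0}]}}

```text
t: 3.7
tcp_pos: [0.5115, 0.1749, 0.0812]
tool_rot: [-180.0, 0.1, 43.9]
contact_force: [-0.4, -0.3, -0.3]
opening: 0.0499
grasp_force: 0.0
```

>>> {"name": "servo_tool", "arguments": {"deltas": [{"hand":0,"tx":0,"ty":0,"tz":0,"rx":0,"ry":0,"rz":0},{"hand":0,"tx":0,"ty":0,"tz":0,"rx":0,"ry":0,"rz":0},{"hand":0,"tx":0,"ty":0,"tz":0,"rx":0,"ry":0,"rz":0},{"hand":0,"tx":0,"ty":0,"tz":0,"rx":0,"ry":0,"rz":0},{"hand":0,"tx":0,"ty":0,"tz":0,"rx":0,"ry":0,"rz":0},{"hand":0,"tx":0,"ty":0,"tz":0,"rx":0,"ry":0,"rz":0}]}}

```text
t: 4.45
tcp_pos: [0.5119, 0.1751, 0.0818]
tool_rot: [180.0, -0.0, 43.9]
contact_force: [0.7, -0.5, 0.9]
opening: 0.012
grasp_force: 30.0
```

Gripped at 12 mm. I turn the tray in place, then centre it in the mouth.

>>> {"name": "servo_tool", "arguments": {"deltas": [{"hand":0,"tx":0,"ty":0,"tz":0,"rx":0,"ry":0,"rz":3},{"hand":0,"tx":0,"ty":0,"tz":0,"rx":0,"ry":0,"rz":5},{"hand":0,"tx":0,"ty":0,"tz":0,"rx":0,"ry":0,"rz":5},{"hand":0,"tx":0,"ty":0,"tz":0,"rx":0,"ry":0,"rz":5},{"hand":0,"tx":0,"ty":0,"tz":0,"rx":0,"ry":0,"rz":5},{"hand":0,"tx":0,"ty":0,"tz":0,"rx":0,"ry":0,"rz":5},{"hand":0,"tx":0,"ty":0,"tz":0,"rx":0,"ry":0,"rz":2.8},{"hand":0,"tx":0.4,"ty":0.2,"tz":0,"rx":0,"ry":0,"rz":0},{"hand":0,"tx":0.4,"ty":0.3,"tz":0,"rx":0,"ry":0,"rz":0},{"hand":0,"tx":0,"ty":0,"tz":0,"rx":0,"ry":0,"rz":0}]}}

```text
t: 5.7
tcp_pos: [0.5196, 0.1726, 0.0818]
tool_rot: [-179.9, 0.1, 13.1]
contact_force: [-3.7, 0.9, 3.9]
opening: 0.0119
grasp_force: 30.0
```

```bash
python3 w.py pics/w3.png; python3 -c "
from h import *
snap('top','pics/t3.png');a=cv2.imread('pics/w3.png');b=cv2.imread('pics/t3.png')[225:345,175:295]
b=cv2.resize(b,(300,300));o=np.zeros((480,800,3),np.uint8);o[:,:500]=a[:,70:570];o[:300,500:]=b;cv2.imwrite('pics/m3.png',o)"
```

```text
5.7 [0.5196 0.1726 0.0818] [-1.799e+02  1.000e-01  1.310e+01] [ -18.   36.   -4.  107.    3.   37. -101.]
```

View pics/m3.png

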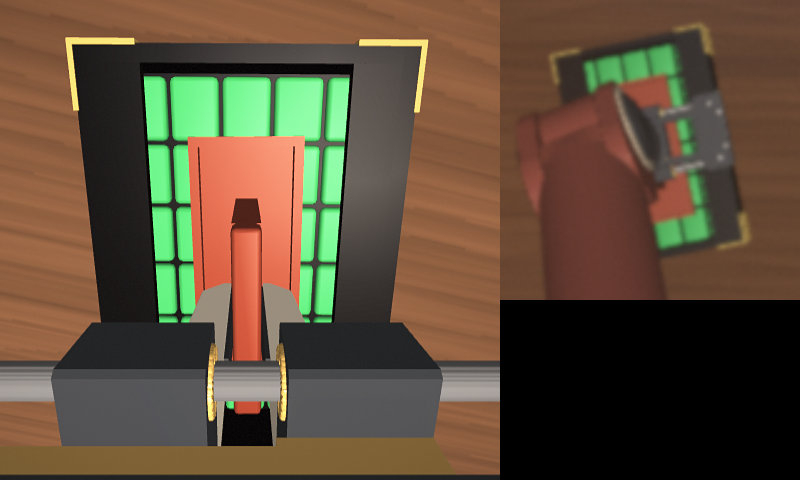

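The wrist view shows the tray's edges (190,137)–(303,137) parallel to and centred in the mouth (145 to 350), with both corners free and the case unmoved. I lift it now.

>>> {"name": "servo_tool", "arguments": {"deltas": [{"hand":0,"tx":0,"ty":0,"tz":-0.7,"rx":0,"ry":0,"rz":0},{"hand":0,"tx":0,"ty":0,"tz":-1.3,"rx":0,"ry":0,"rz":0},{"hand":0,"tx":0,"ty":0,"tz":-2,"rx":0,"ry":0,"rz":0},{"hand":0,"tx":0,"ty":0,"tz":-2,"rx":0,"ry":0,"rz":0},{"hand":0,"tx":0,"ty":0,"tz":-2,"rx":0,"ry":0,"rz":0},{"hand":0,"tx":0,"ty":0,"tz":-2,"rx":0,"ry":0,"rz":0},{"hand":0,"tx":0,"ty":0,"tz":0,"rx":0,"ry":0,"rz":0}]}}

```text
t: 6.68
tcp_pos: [0.5224, 0.172, 0.1836]
tool_rot: [-180.0, -0.3, 13.0]
contact_force: [-0.1, 0.4, -3.4]
opening: 0.0118
grasp_force: 30.0
```

>>> {"name": "servo_tool", "arguments": {"deltas": [{"hand":0,"tx":0,"ty":0,"tz":0,"rx":0,"ry":0,"rz":5},{"hand":0,"tx":0,"ty":0,"tz":0,"rx":0,"ry":0,"rz":6},{"hand":0,"tx":0,"ty":0,"tz":0,"rx":0,"ry":0,"rz":6},{"hand":0,"tx":0,"ty":0,"tz":0,"rx":0,"ry":0,"rz":6},{"hand":0,"tx":0,"ty":0,"tz":0,"rx":0,"ry":0,"rz":6},{"hand":0,"tx":0,"ty":0,"tz":0,"rx":0,"ry":0,"rz":3.9},{"hand":0,"tx":0,"ty":0,"tz":0,"rx":0,"ry":0,"rz":0}]}}

```text
t: 7.55
tcp_pos: [0.5202, 0.1717, 0.1808]
tool_rot: [179.9, 0.1, -19.8]
contact_force: [0.2, 0.3, -3.4]
opening: 0.0116
grasp_force: 30.0
```

>>> {"name": "servo_tool", "arguments": {"deltas": [{"hand":0,"tx":0.7,"ty":2,"tz":0,"rx":0,"ry":0,"rz":0},{"hand":0,"tx":1.4,"ty":4,"tz":0,"rx":0,"ry":0,"rz":0},{"hand":0,"tx":1.4,"ty":4,"tz":0,"rx":0,"ry":0,"rz":0},{"hand":0,"tx":1.4,"ty":4,"tz":0,"rx":0,"ry":0,"rz":0},{"hand":0,"tx":1.4,"ty":4,"tz":0,"rx":0,"ry":0,"rz":0},{"hand":0,"tx":1.4,"ty":4,"tz":0,"rx":0,"ry":0,"rz":0},{"hand":0,"tx":1.4,"ty":4,"tz":0,"rx":0,"ry":0,"rz":0},{"hand":0,"tx":1.4,"ty":4,"tz":0,"rx":0,"ry":0,"rz":0},{"hand":0,"tx":1.2,"ty":3.6,"tz":0,"rx":0,"ry":0,"rz":0},{"hand":0,"tx":0,"ty":0,"tz":0,"rx":0,"ry":0,"rz":0}]}}

```text
t: 8.8
tcp_pos: [0.5144, -0.1906, 0.1816]
tool_rot: [179.8, -0.0, -20.4]
contact_force: [0.1, -0.3, -3.1]
opening: 0.012
grasp_force: 30.0
```

>>> {"name": "servo_tool", "arguments": {"deltas": [{"hand":0,"tx":0,"ty":0,"tz":2,"rx":0,"ry":0,"rz":0},{"hand":0,"tx":0,"ty":0,"tz":2.5,"rx":0,"ry":0,"rz":0},{"hand":0,"tx":0,"ty":0,"tz":2.5,"rx":0,"ry":0,"rz":0},{"hand":0,"tx":0,"ty":0,"tz":2,"rx":0,"ry":0,"rz":0},{"hand":0,"tx":0,"ty":0,"tz":0,"rx":0,"ry":0,"rz":0}]}}

```text
t: 9.43
tcp_pos: [0.5148, -0.1832, 0.0903]
tool_rot: [-180.0, 0.3, -19.8]
contact_force: [0.4, 0.1, -2.9]
opening: 0.0118
grasp_force: 30.0
```

```bash
python3 w.py pics/w4.png
```

```text
9.425 [ 0.5148 -0.1832  0.0903] [-180.     0.3  -19.8] [ 14.  36.   5. 107.  -5.  38. -88.]
```

View pics/w4.png

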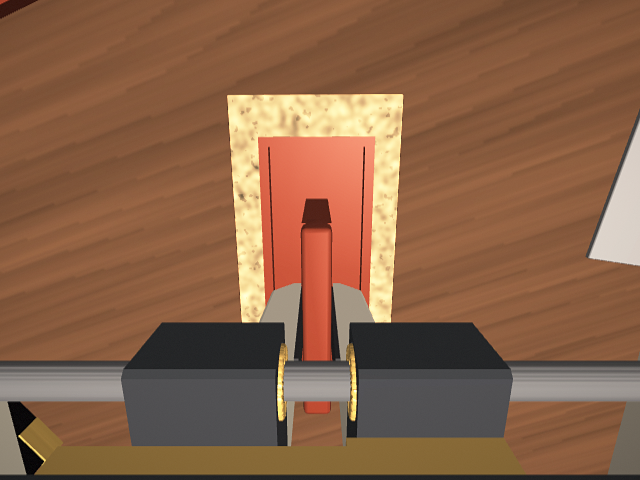

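The tray hangs over the cork mat, in line with it. The mat's far corners are at (228,95) and (403,95), and the tray's at (259,137) and (375,137). I check the offsets.

Run:
```python
from h import *
c=load("pics/w4.png");y=np.radians(-19.8);a=np.array([[np.cos(y),np.sin(y)],[np.sin(y),-np.cos(y)]])
f=lambda uv,z:((ray(c,uv,z)[:,:2]-c["s"]["tcp_pos"][:2])@a.T*1000).round(1)
print("mat tool xy",f([[228,95],[403,95],[242,320],[391,320]],.004))
print("tray",f([[259,137],[375,137],[263,290],[371,290]],.0425+.012))
```

```text
mat tool xy [[ 98.6 -53.6]
 [ 98.5  54.6]
 [-55.3 -53.5]
 [-55.4  55.5]]
tray [[ 74.  -28.3]
 [ 74.   30.8]
 [-10.  -29.6]
 [-10.1  32. ]]
```

Aligned within 1 mm. I lower the last 38 mm gently.

>>> {"name": "servo_tool", "arguments": {"deltas": [{"hand":0,"tx":0,"ty":0,"tz":1,"rx":0,"ry":0,"rz":0},{"hand":0,"tx":0,"ty":0,"tz":1,"rx":0,"ry":0,"rz":0},{"hand":0,"tx":0,"ty":0,"tz":0.8,"rx":0,"ry":0,"rz":0},{"hand":0,"tx":0,"ty":0,"tz":0.4,"rx":0,"ry":0,"rz":0},{"hand":0,"tx":0,"ty":0,"tz":0.3,"rx":0,"ry":0,"rz":0},{"hand":0,"tx":0,"ty":0,"tz":0.1,"rx":0,"ry":0,"rz":0},{"hand":0,"tx":0,"ty":0,"tz":0.1,"rx":0,"ry":0,"rz":0},{"hand":0,"tx":0,"ty":0,"tz":0,"rx":0,"ry":0,"rz":0},{"hand":0,"tx":0,"ty":0,"tz":0,"rx":0,"ry":0,"rz":0}]}}

```text
t: 10.6
tcp_pos: [0.5168, -0.1838, 0.0548]
tool_rot: [-180.0, -0.0, -19.8]
contact_force: [-1.0, 0.5, -3.5]
opening: 0.0115
grasp_force: 30.0
```

>>> {"name": "servo_tool", "arguments": {"deltas": [{"hand":0,"tx":0,"ty":0,"tz":0.1,"rx":0,"ry":0,"rz":0},{"hand":0,"tx":0,"ty":0,"tz":0.1,"rx":0,"ry":0,"rz":0},{"hand":0,"tx":0,"ty":0,"tz":0.1,"rx":0,"ry":0,"rz":0},{"hand":0,"tx":0,"ty":0,"tz":0.1,"rx":0,"ry":0,"rz":0},{"hand":0,"tx":0,"ty":0,"tz":0,"rx":0,"ry":0,"rz":0},{"hand":0,"tx":0,"ty":0,"tz":0,"rx":0,"ry":0,"rz":0}]}}

```text
t: 11.35
tcp_pos: [0.5167, -0.1837, 0.0518]
tool_rot: [-180.0, -0.0, -19.8]
contact_force: [-1.7, 0.2, 5.3]
opening: 0.0118
grasp_force: 30.0
```

The force shows it is resting on the mat. I release and retreat upward.

>>> {"name": "servo_tool", "arguments": {"deltas": [{"hand":5,"tx":0,"ty":0,"tz":0,"rx":0,"ry":0,"rz":0},{"hand":5,"tx":0,"ty":0,"tz":0,"rx":0,"ry":0,"rz":0},{"hand":5,"tx":0,"ty":0,"tz":0,"rx":0,"ry":0,"rz":0},{"hand":5,"tx":0,"ty":0,"tz":-1,"rx":0,"ry":0,"rz":0},{"hand":5,"tx":0,"ty":0,"tz":-3,"rx":0,"ry":0,"rz":0},{"hand":5,"tx":0,"ty":0,"tz":-4,"rx":0,"ry":0,"rz":0},{"hand":5,"tx":0,"ty":0,"tz":-4,"rx":0,"ry":0,"rz":0},{"hand":5,"tx":0,"ty":0,"tz":-3,"rx":0,"ry":0,"rz":0},{"hand":5,"tx":0,"ty":0,"tz":0,"rx":0,"ry":0,"rz":0},{"hand":5,"tx":0,"ty":0,"tz":0,"rx":0,"ry":0,"rz":0}]}}

```text
t: 12.6
tcp_pos: [0.516, -0.1834, 0.2]
tool_rot: [-180.0, 0.1, -19.8]
contact_force: [0.4, -0.8, -0.6]
opening: 0.0501
grasp_force: 0.0
```

```bash
python3 w.py pics/w5.png
```

```text
12.6 [ 0.516  -0.1834  0.2   ] [-1.80e+02  1.00e-01 -1.98e+01] [ 13.  27.   7. 100.  -4.  53. -89.]
```

View pics/w5.png

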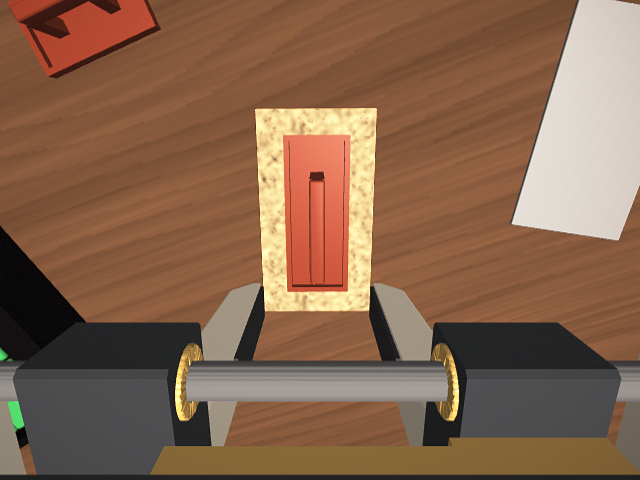

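The tray (284–350, 135–291) lies centred and lengthwise on the mat (255–377, 108–311), and the gripper is clear.

```bash
python3 -c "
from rig import *
print(close_job())"
```

```text
the job is handed in; nothing more can be done
None
```

I turned the rosewood tray free, lifted it out and set it down centred and lengthwise on the cork mat. The job was handed in at 12.6 s of the 35 s, with the gripper clear and, as far as the pictures showed, the case and spare tray where they were.

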